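# Slide the bead-vial rack into its bay past the held gate

## Task

Put the bead-vial rack away in its bay: press the long press rail down with one fingertip to hold the spring gate up clear of the rack, and keep it held while you push the rack along the channel with the other finger until it is completely past the gate. Then let the gate swing shut behind it. Nothing is to be gripped or lifted, the gate must not bear on the rack, the vials stay in their cells, and leave the other things on the table alone.

Things in the scene. Friction and masses are not known exactly. Their poses are not given: they have to be found in the camera images.
- bay: Rack bay fixed to the table, an open-topped straight channel. Origin: table surface, mid-width, right under the gate. +y: way racks are pushed in; x across (-x: side of hinge and press rail, nearer the robot); z up. Steel floor, top at z 3 mm. Guide walls: inner faces at x -27 and +27, 5 thick, tops at z 30, from the open entry end y -170 to y +100.
- bay_stop (a point): Middle of the end stop's face that closes the inner end of the channel (bay x 0, y +94.5, z 25; its top is at z 42). Between the shut gate and this stop the rack has 14 mm of free length.
- hinge (a point): Point of the gate's hinge axis at the gate: bay x -39, y 0, z 44; the axis (a rod) runs parallel to the bay's y. Three lugs up to z 51 carry it outside the near wall at bay y -150, -62 and +22 (x -46 to -32); a foot flange 3 thick reaches out to x -54.
- gate (a joint): Gate angle, rad: 0 shut, 1.1 fully open (end stop). Gate arm and press rail turn as one rigid piece on the hinge. Pressing the rail down lifts the arm; a spring always shuts it (some 2 N at mid-rail when shut, 5 N when open). The arm clears the rack from 0.68 rad on; hold about 0.8 to 1.0. The rack cannot push it open.
- rail_mid (a point): Top-face middle of the press rail: strip outside the near wall, 3 thick, 185 long (bay y -160 to +25), 10 to 40 mm out from the hinge axis. This point: 25 out, bay y -67; shut at bay x -63, z 53; at gate 0.96 rad at x -58, z 30. Rail slope going outward: shut 18 degrees up, at 0.79 rad 27 down, at 0.96 37 down, at 1.1 45 down. A fingertip may slide along it.
- gate_tip (a point): Lower free corner of the gate blade (aluminium, 5 thick along bay y, centred on bay y 0). Shut: at bay x -5, z 35; the blade then hangs at bay x -23 to -5, z 35 to 60, blocking the top 11 mm of the rack's near half. Bay x -5 to +27 stays free beside it, so a finger can follow the rack through; while lifting, the corner never passes x -3 and the blade reaches up to z 82.
- rack: Wooden vial rack, loose in the channel (2 mm play each side): 50 wide (x), 78 long (y, along bay y), 43 high. Origin: centre of its underside, at z 3. Flat end plates 50 x 43 high at y +39 (front) and -39 (rear); between them 2 x 3 cells 22 square, walls up to 25. 0.2 to 0.32 kg with vials. Starts with its front 10 to 45 mm before the gate.
- vial1: closed bead vial, 20 dia x 38 tall, glass body with a black screw cap, standing loose in a cell of the rack (rear row, near side). Origin: centre of its underside, z up; the top lies 41 mm above the rack's underside
- vial2: closed bead vial, 20 dia x 38 tall, glass body with a black screw cap, standing loose in a cell of the rack (rear row, far side). Origin: centre of its underside, z up; the top lies 41 mm above the rack's underside
- vial3: closed bead vial, 20 dia x 38 tall, glass body with a black screw cap, standing loose in a cell of the rack (middle row, near side). Origin: centre of its underside, z up; the top lies 41 mm above the rack's underside
- vial4: closed bead vial, 20 dia x 38 tall, glass body with a black screw cap, standing loose in a cell of the rack (middle row, far side). Origin: centre of its underside, z up; the top lies 41 mm above the rack's underside
- vial5: closed bead vial, 20 dia x 38 tall, glass body with a black screw cap, standing loose in a cell of the rack (front row, near side). Origin: centre of its underside, z up; the top lies 41 mm above the rack's underside
- vial6: closed bead vial, 20 dia x 38 tall, glass body with a black screw cap, standing loose in a cell of the rack (front row, far side). Origin: centre of its underside, z up; the top lies 41 mm above the rack's underside
- bowl: bystander: white ceramic bowl with bead vials in it, 136 dia, 48 high, loose; origin under its centre
- tape_holder: bystander: grey silicone tape holder with a roll of tape, 125 x 56 x 78 high, loose; origin under its centre
- spool_rack: bystander: clear acrylic stepped rack with six thread spools, 100 x 200 x 102 high, loose; origin under its centre
- hoop_stand: bystander: white plastic hoop stand with a tilting lever and a wooden embroidery hoop, foot 140 dia, 270 high, loose; origin under its foot
Things that resemble listed ones, but are neither listed nor needed, are in the scene too. There is more than one size of the rack; the job needs the largest.

How it is judged:
By the outcome, as a careful person would: the job done as asked, in the order asked, and still so for the second after the job is handed in, with the robot touching nothing.
It also fails if it takes over 38 s, if anything falls off the work surface, if the arm or the gripper's body presses on something with over 40 N, if the wrist force passes 120 N, or if a joint passes its speed limit or range.

## Robot

A 7-joint arm with a two-finger parallel gripper is mounted at the origin on the work surface. World frame = base frame: x ahead of the robot, y to its left, z up, the work surface at z = 0. Lengths are in mm, angles in rad, forces in N, time in s.
With the tool pointing down it reaches from about 400 to 875 mm from the base axis. Payload 6.5 kg.
Tool frame: the origin (TCP) lies midway between the tips of the shut fingers; the grasp point (between the pads) lies r.hold_point_z behind it (r.hold_point_z is the distance from the TCP to the grasp point, in mm); z points along the fingers, y is the line along which they close (so a half turn about z gives the same grasp; the last joint's range is limited). The gripper opens to 88 mm and grips with 3 to 60 N. Pads are 18 mm wide; open, the fingers measure 123 mm over their backs; the gripper's body (75 mm by 187 mm) begins 45 mm behind the grasp point.
Start: joints at [1.087, 0.536, -0.004, 1.538, 0.003, 1.067, -0.071], TCP at [263.733, -594.083, 238.716] pointing down, gripper open.
Joint ranges: [-2.7, 2.7], [-0.37, 2.16], [-1.27, 1.26], [0.24, 2.4], [-1.31, 4.45], [0.19, 1.91], [-2.76, 2.76]. Speed limits (rad/s): [2.39, 2.39, 3.14, 3.14, 3.14, 3.14, 3.14].

## Interface

Orientations are given as a rotation vector (axis times angle).
In Python, from workcell import r, optics gives the robot as it stands.
- The arm moves only by the tool send_rows, never from a script. Its argument "increments" is one flat list of numbers, 5 for each row, row after row: the opening, from 0 (shut) to 1 (fully open), then the shift along the tool's x, y, z in mm, then the turn about the tool's z in rad. In form: [gripper, dx, dy, dz, twist, gripper, dx, dy, dz, twist, ...]. A call has exactly 10 rows; each row shifts and turns the commanded pose from where the row before left it, along the tool's axes as they then stand; what a row does not reach is not made up. A row lasts 1/8 s, in which the tool goes at most 62.5 mm and 10.7 degrees, less where a joint would pass 70% of its speed; a pose out of reach is approached as far as the arm can. A call is refused whole if a number of a shift passes 62.5 or a number of a turn 0.188, either way. A call with a gripper value outside its range is refused whole. The fingers move at their own pace and stop on an object; "force" is the grip in N (left out, the last holds). Time passes only in rows, so rows that do not move let the fingers close, or fill a call up. It gives the time, the measured TCP pose, the force, the opening and the grip force at its end, in the units of the state.
- r.sense(): the state, without advancing time (a new reading comes with each control period).
- optics.grab_frame(name): name is "scene" or "top" or "wrist"; returns (picture, depth): 420x560x3 uint8, blue, green, red; 420x560 float32, mm along the optical axis (not along the pixel's ray), 0 where there is no reading.
- optics.calibration(name): a dict with "intrinsics" (3x3 intrinsics, pixels), "R" (3x3) and "t" (3): a world point X has camera coordinates R X + t; the wrist camera has in their place "hand_eye" (4x4, takes a point from camera to tool coordinates, whose origin is the TCP and whose axes are the flange's). Camera axes: x right, y down, z forward; pixel columns grow to the right and rows downward; lengths in mm; the calibration is good to about 2 mm. A picture is of the moment at which its call begins: read the wrist's pose just before it. calibration takes no time and is no camera call.
- r.sign_off(): hands the job in; it is judged then, once.
The state is a dict: "clock": time; "joint_positions": joint angles; "joint_velocities": joint speeds; "tau": joint torques, N m; "tcp_pos": TCP position; "orientation": TCP orientation; "force": force on the tool from outside, world axes, zero at the start; "moment": the same for the moment, N m; "grip_width": finger opening in mm; "finger_force": force on a finger pad.
Only numpy, scipy, OpenCV 4.12 (cv2) and the standard library are available. Lean on these libraries where they do the work, as an engineer would, in place of code of your own. Each camera call takes 0.05 s, during which the arm holds its last target. There are 200 camera calls.

## Working session

There is one attempt and no reset: what is moved stays moved. The work goes in short steps, Python scripts to look and compute and a tool call to move; the robot and the scene stay as the last step left them, time stands still between calls to the robot, and variables do not carry over. Pictures are saved under pics/ and viewed, at most 10 in all, crops included, and the job is handed in when it is done.

Besides the shell and the picture viewer there is one more tool, called after "Request:" as name(argument=value, ...), one argument or row to a line, values as JSON. send_rows: Moves the arm, as the interface text tells. Its arguments: {"type":"object","properties":{"increments":{"type":"array","items":{"type":"number"}},"force":{"type":"number"}},"required":["increments"]}

```bash
mkdir -p pics
python3 - <<'E'
from workcell import r, optics
import cv2,numpy as np
s=r.sense(); print(s['clock'],s['tcp_pos'],s['orientation'],s['grip_width'],r.hold_point_z)
for n in ("scene","top"):
    p,d=optics.grab_frame(n); cv2.imwrite(f"pics/{n}0.png",p); np.save(f"pics/{n}0.npy",d)
    c=optics.calibration(n); print(c); np.savez(f"pics/{n}c.npz",**c)
print(optics.calibration("wrist"))
E
```

```text
0.0 [ 263.44839839 -593.54891734  237.83950181] [-3.07166124e+00 -6.51212045e-01  7.62310297e-04] 88.19664022304394 18.700000000000003
{'intrinsics': array([[479.66539075,   0.        , 280.85662851],
       [  0.        , 479.66539075, 215.08599811],
       [  0.        ,   0.        ,   1.        ]]), 'R': array([[-0.2715461 ,  0.96234768,  0.01223348],
       [ 0.61040648,  0.18203829, -0.7708865 ],
       [-0.74408779, -0.20186383, -0.63685505]]), 't': array([  85.01408735, -271.82905548, 1613.48558203])}
{'intrinsics': array([[434.5675696 ,   0.        , 278.6880426 ],
       [  0.        , 434.5675696 , 210.90578342],
       [  0.        ,   0.        ,   1.        ]]), 'R': array([[ 0.01476253, -0.99982604, -0.01139958],
       [-0.9977393 , -0.01398227, -0.06573271],
       [ 0.06556188,  0.01234419, -0.99777215]]), 't': array([  43.98286651,  522.04871761, 1052.45435711])}
{'intrinsics': array([[336.69280593,   0.        , 279.06079103],
       [  0.        , 336.69280593, 211.54216104],
       [  0.        ,   0.        ,   1.        ]]), 'hand_eye': array([[ 3.82556651e-04, -9.61513986e-01, -2.74755723e-01,
         6.98598497e+01],
       [ 9.99999147e-01,  2.46813556e-05,  1.30597773e-03,
         1.00525797e+00],
       [-1.24893451e-03, -2.74755988e-01,  9.61513176e-01,
        -1.45566577e+02],
       [ 0.00000000e+00,  0.00000000e+00,  0.00000000e+00,
         1.00000000e+00]])}
```

View pics/scene0.png

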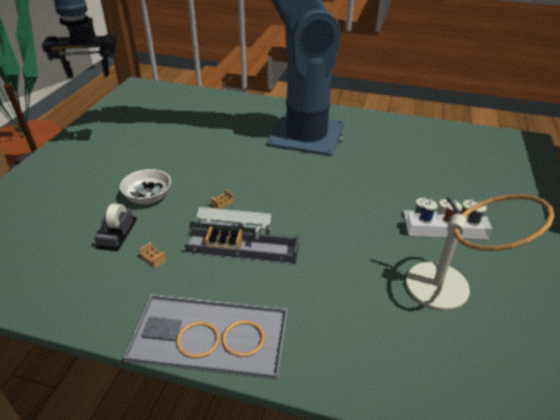

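View pics/top0.png

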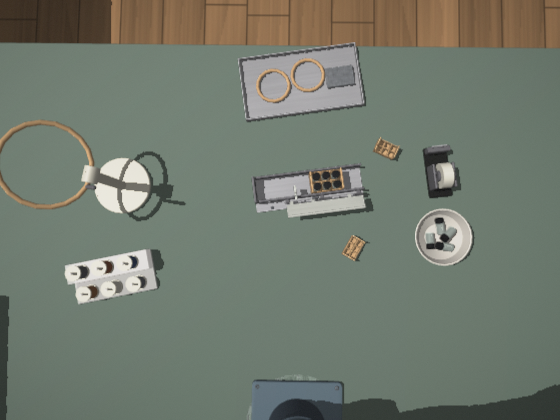

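The scene view shows the bay at about (240,243), with the wooden rack in it at (224,238) and the pale press rail at (234,218). There are three rack candidates in the top view: (327,181), with six black-capped vials, and two smaller empty ones at (387,149) and (355,248). The one at (327,181) is the largest and sits in the channel. I'll confirm it in an enlarged crop.

Run:
```python
import cv2
p=cv2.imread("pics/top0.png"); cv2.imwrite("pics/crop1.png",cv2.resize(p[145:270,240:410],None,fx=4.7,fy=4.7,interpolation=cv2.INTER_CUBIC)[:600,:800])
```

```text
(no output)
```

View pics/crop1.png

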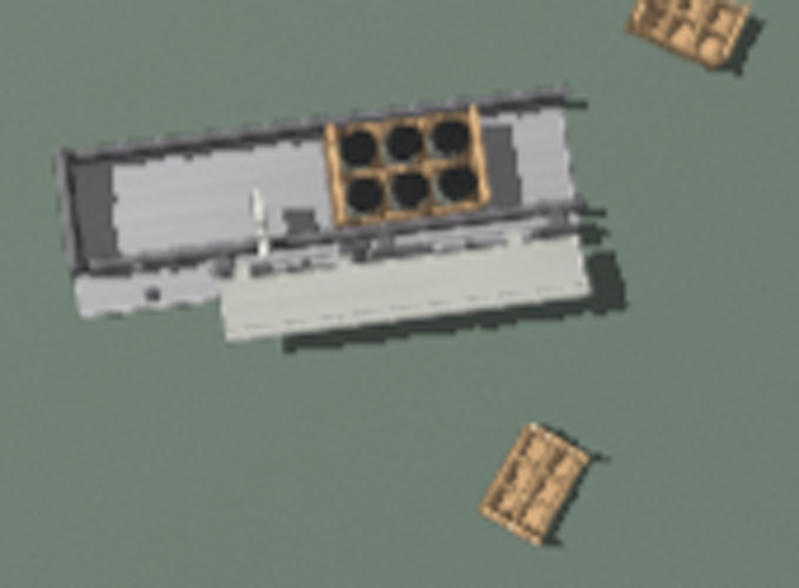

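The crop shows the bay's open end on the right at (575,150), the end stop at (70,210), the gate blade at (258,220) and the rail along (228,340)–(590,295). The rack with six vials spans (330..490, 108..222), so it is the right one. Next I fit the bay pose.

```bash
cat > h.py <<'E'
import numpy as np
def ray(c,px,z,K='intrinsics'):
    d=c['R'].T@np.linalg.solve(c[K],[px[0],px[1],1.]); o=-c['R'].T@c['t']
    return (o+d*(z-o[2])/d[2])[:2]
def fit(B,W):  # planar rigid bay->world
    B=np.array(B,float);W=np.array(W);b=B-B.mean(0);w=W-W.mean(0)
    a=np.arctan2((b[:,0]*w[:,1]-b[:,1]*w[:,0]).sum(),(b*w).sum())
    R=np.array([[np.cos(a),-np.sin(a)],[np.sin(a),np.cos(a)]])
    return a,R,W.mean(0)-R@B.mean(0)
E
python3 - <<'E'
from h import *
c=np.load("pics/topc.npz")
P=[((58,150),(32,100),42),((72,272),(-32,100),42),((568,90),(32,-170),30),((580,210),(-32,-170),30),((228,340),(-77,25),58),((590,295),(-77,-160),58)]
W=[ray(c,np.array(p)/4.7+[240,145],z) for p,b,z in P]; B=[b for _,b,_ in P]
a,R,t=fit(B,W); print(a,np.degrees(a),t); print(((np.array(W)-t)@R-np.array(B)).round(1))
for p in [(475,108),(490,203),(330,127),(340,222)]:
    print('rack',((ray(c,np.array(p)/4.7+[240,145],46)-t)@R).round(1))
for p,z in [((256,190),47)]: print('gate',((ray(c,np.array(p)/4.7+[240,145],z)-t)@R).round(1))
s=R@[-29,-135]+t; print('start TCP target',s)
from scipy.spatial.transform import Rotation as Ro
from workcell import r
st=r.sense(); M=Ro.from_rotvec(st['orientation']).as_matrix(); print(M.round(3))
d=np.r_[s-st['tcp_pos'][:2],0]; print('tool shift',M.T@d, 'twist tool', -(a+np.pi/2-np.arctan2(M[1,0],M[0,0])))
E
```

```text
0.1387172085794022 7.94791059743568 [583.33737927  14.80673308]
[[-0.2 -2.1]
 [ 0.3 -1.7]
 [-0.4  1.4]
 [ 0.6  3.7]
 [-0.  -1.4]
 [-0.2  0.1]]
rack [  25.9 -117. ]
rack [ -23.6 -118.1]
rack [ 25.5 -42.1]
rack [-23.7 -40.9]
gate [-2.1 -0.4]
start TCP target [ 573.28277042 -122.90639208]
[[ 0.914  0.406 -0.001]
 [ 0.406 -0.914  0.001]
 [-0.    -0.002 -1.   ]]
tool shift [ 4.74160181e+02 -3.04485439e+02  3.98604329e-01] twist tool -1.2916565292644782
```

Request:
send_rows(
  increments=[0.74,40,-25,0,0,0.74,50,-32,0,0,0.74,50,-32,0,0,0.74,50,-32,0,0,0.74,50,-32,0,0,0.74,50,-32,0,0,0.74,50,-32,0,0,0.74,50,-32,0,0,0.74,46,-31,0,0,0.74,35,-25,0,0],
)

```text
clock: 1.35
tcp_pos: [571.3, -121.6, 238.4]
orientation: [-3.072, -0.654, 0.0]
force: [-0.1, -1.2, 0.2]
grip_width: 65.2
finger_force: 0.0
```

Request:
send_rows(
  increments=[0.74,0,0,15,-0.16,0.74,0,0,15,-0.16,0.74,0,0,15,-0.16,0.74,0,0,15,-0.16,0.74,0,0,10,-0.16,0.74,0,0,10,-0.16,0.74,0,0,10,-0.16,0.74,0,0,10,-0.16,0.74,0,0,0,0,0.74,0,0,0,0],
)

```text
clock: 2.6
tcp_pos: [570.5, -124.2, 138.9]
orientation: [2.08, 2.355, 0.0]
force: [-0.5, -0.4, -0.4]
grip_width: 65.2
finger_force: 0.0
```

```bash
cat >> h.py <<'E'
A=0.1387;T=np.array([583.3,14.8])
RB=np.array([[np.cos(A),-np.sin(A)],[np.sin(A),np.cos(A)]])
def state(T=T):
    from workcell import r
    from scipy.spatial.transform import Rotation as Ro
    s=r.sense();M=Ro.from_rotvec(s['orientation']).as_matrix();p=s['tcp_pos']
    print('t',s['clock'],'bay xy',((p[:2]-T)@RB).round(1),'z',p[2].round(1),'twist left',round(-(A+np.pi/2-np.arctan2(M[1,0],M[0,0])),3),'F bay',(RB.T@s['force'][:2]).round(1),s['force'][2].round(1),'w',s['grip_width'])
    return s,M,p
E
python3 - <<'E'
from h import *
from workcell import r,optics
import cv2
s,M,p=state(); print(s['joint_positions'])
im,d=optics.grab_frame("wrist"); cv2.imwrite("pics/w1.png",im); np.savez("pics/w1.npz",M=M,p=p,d=d)
E
```

```text
t 2.6 bay xy [ -31.9 -135.9] z 138.9 twist left -0.015 F bay [-0.6 -0.3] -0.4 w 65.21239003387905
[ 0.46117206  0.59104511 -0.43886536  1.7754193   0.32158955  0.8463592
 -0.00389157]
```

View pics/w1.png

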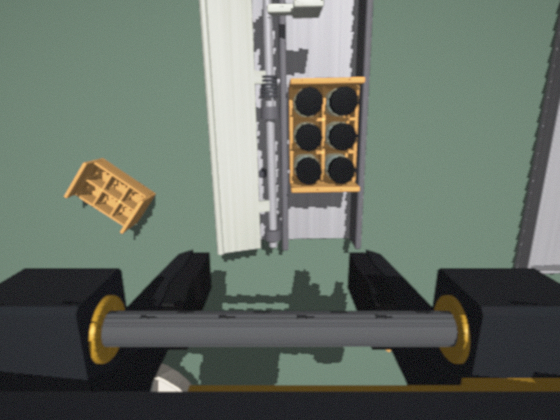

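Run:
```python
from h import *
from workcell import optics
k=optics.calibration("wrist"); w=np.load("pics/w1.npz"); H=k['hand_eye']
R=w['M']@H[:3,:3]; o=w['M']@H[:3,3]+w['p']; c=dict(intrinsics=k['intrinsics'],R=R.T,t=-R.T@o)
for n,px,z in [('rack rear L',(289,192),46),('rack rear R',(363,191),46),('rack fr L',(289,79),46),('rack fr R',(364,79),46),('rail corner -77,-160',(221,255),58),('far wall outer end 32,-170',(363,248),30),('near wall outer -32',(281,250),30),('gate tip bottom corner -5',(322,5),35),('fingertip L',(207,258),139),('fingertip R',(352,258),139)]:
    print(n,((ray(c,px,z)-T)@RB).round(1), w['d'][px[1],px[0]])
```

```text
rack rear L [ -24.7 -120.3] 287.5727
rack rear R [  28.8 -120.3] 260.62326
rack fr L [-24.2 -43.7] 262.53348
rack fr R [ 25.4 -44.5] 224.01306
rail corner -77,-160 [ -74.7 -163.7] 307.40793
far wall outer end 32,-170 [  35.4 -171.2] 306.30637
near wall outer -32 [ -31.1 -172. ] 304.64807
gate tip bottom corner -5 [-2.   2.4] 199.18929
fingertip L [ -65.7 -130.5] 151.44002
fingertip R [   2.1 -131.4] 150.68475
```

Request:
send_rows(
  increments=[0.74,-2,4.5,0,-0.015,0.74,0,0,15,0,0.74,0,0,20,0,0.74,0,0,20,0,0.74,0,0,15,0,0.74,0,0,5,0,0.74,0,0,0,0,0.74,0,0,0,0,0.74,0,0,0,0,0.74,0,0,0,0],
)

```text
clock: 3.9
tcp_pos: [575.4, -125.7, 64.1]
orientation: [2.058, 2.373, 0.0]
force: [-0.4, 0.4, -0.8]
grip_width: 65.1
finger_force: 0.0
```

Run:
```python
from h import *
from workcell import optics
import cv2
s,M,p=state()
im,d=optics.grab_frame("wrist"); cv2.imwrite("pics/w2.png",im); np.savez("pics/w2.npz",M=M,p=p,d=d)
```

```text
t 3.9 bay xy [ -27.2 -138.1] z 64.1 twist left 0.003 F bay [-0.3  0.5] -0.8 w 65.1233847020187
```

View pics/w2.png

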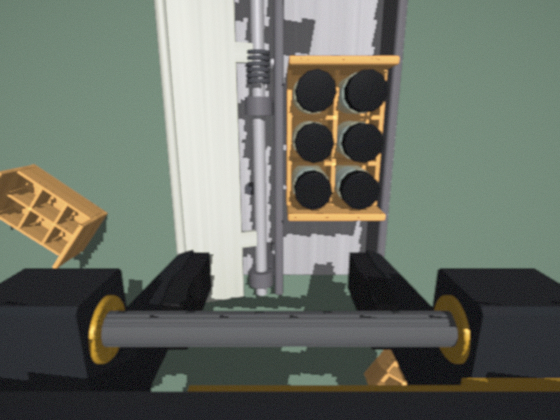

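Run:
```python
from h import *
from workcell import optics
k=optics.calibration("wrist"); w=np.load("pics/w2.npz"); H=k['hand_eye']
R=w['M']@H[:3,:3]; o=w['M']@H[:3,3]+w['p']; c=dict(intrinsics=k['intrinsics'],R=R.T,t=-R.T@o)
for n,px,z in [('rear L',(287,219),46),('rear R',(385,218),46),('fr L',(288,62),46),('fr R',(398,61),46),('wall far inner end',(378,274),30),('near wall inner',(284,290),30),('wall far outer end',(386,275),30),('rail end',(180,302),58),('rail end in',(242,298),49),('far wall inner top',(402,10),30)]:
    print(n,((ray(c,px,z)-T)@RB).round(1))
im=__import__('cv2').imread('pics/w2.png'); print(im[240,365:400:1].sum(1)); print(im[240,265:295:1].sum(1))
```

```text
rear L [ -23.5 -119.6]
rear R [  26.3 -118.9]
fr L [-23.8 -45.9]
fr R [ 25.5 -45.3]
wall far inner end [  30.5 -158.1]
near wall inner [ -24.4 -168.8]
wall far outer end [  35.3 -158.7]
rail end [ -77.7 -160.2]
rail end in [ -47.2 -163.1]
far wall inner top [ 30.3 -20.7]
[238 188 158 145 144 160 146 151 148 143 148 167 198 260 303 342 354 370
 361 356 369 373 394 390 387 396 396 387 394 381 391 386 389 396 390]
[490 503 551 577 555 489 383 305 276 267 295 336 353 363 368 368 357 387
 482 560 578 585 586 585 585 580 577 573 566 558]
```

Request:
send_rows(
  increments=[0.74,0,0.5,6,0,0.74,0,0,6,0,0.74,0,0,6,0,0.74,0,0,6,0,0.74,0,0,5,0,0.74,0,0,3,0,0.74,0,0,2,0,0.74,0,0,0,0,0.74,0,0,0,0,0.74,0,0,0,0],
)

```text
clock: 5.2
tcp_pos: [576.6, -125.4, 30.0]
orientation: [2.057, 2.373, 0.002]
force: [-0.2, 0.3, 4.8]
grip_width: 65.2
finger_force: 2.0
```

Run:
```python
from h import *
from workcell import optics
import cv2
s,M,p=state()
im,d=optics.grab_frame("wrist"); cv2.imwrite("pics/w3.png",im); np.savez("pics/w3.npz",M=M,p=p,d=d)
im2,d2=optics.grab_frame("scene"); cv2.imwrite("pics/s3.png",np.vstack([cv2.resize(im[:300],(560,300)),cv2.resize(im2[190:280,170:320],(500,300),interpolation=2)[:,:500] if 0 else cv2.resize(im2[190:280,160:328],(560,300),interpolation=2)]))
```

```text
t 5.2 bay xy [ -26.1 -137.9] z 30.0 twist left 0.003 F bay [-0.2  0.3] 4.8 w 65.19864800100257
```

View pics/s3.png

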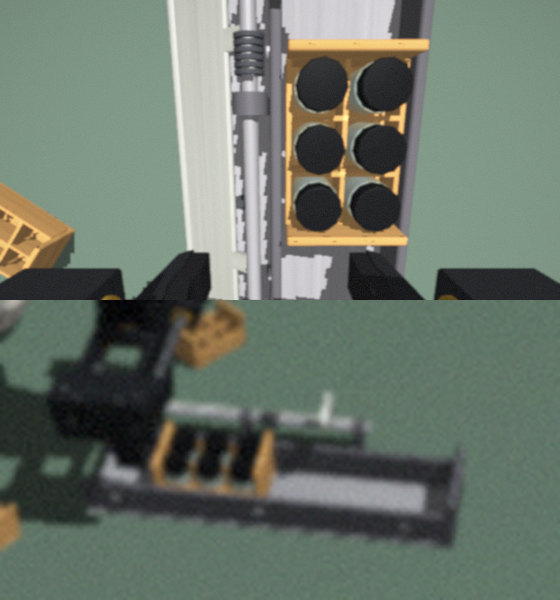

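The gate blade now stands up at (327,408), and the right finger is in the channel behind the rack. I'll check the gate angle from the rail's slope in the depth image.

Run:
```python
from h import *
from workcell import optics
k=optics.calibration("wrist"); w=np.load("pics/w3.npz"); H=k['hand_eye'];d=w['d']
v,u=np.mgrid[60:220,185:228]; z=d[60:220,185:228]; 
P=np.linalg.inv(k['intrinsics'])@np.vstack([u.ravel(),v.ravel(),np.ones(u.size)])*z.ravel()
X=(w['M']@(H[:3,:3]@P+H[:3,3:])).T+w['p']; b=np.c_[(X[:,:2]-T)@RB,X[:,2]]
m=(z.ravel()>0)&(b[:,2]>15)&(b[:,0]<-50); b=b[m]
A_=np.c_[b[:,0],b[:,1],np.ones(len(b))]
for _ in range(4):
    q=np.linalg.lstsq(A_,b[:,2],rcond=None)[0]; e=abs(A_@q-b[:,2]); k_=e<3*np.median(e)+.3; A_,b=A_[k_],b[k_]
print(q,'theta',np.arctan(q[0])+.314,len(b),b.min(0),b.max(0))
```

```text
[7.18765525e-01 8.28190555e-04 7.23088806e+01] theta 0.9372095663623445 5752 [ -71.3774766  -116.64258703   21.26419178] [-50.00327412 -47.02841514  37.41452413]
```

Request:
send_rows(
  increments=[0.74,4,0,0,0,0.74,3,0,0,0,0.74,3,0,0,0,0.74,5,0,0,0,0.74,7,0,0,0,0.74,8,0,0,0,0.74,8,0,0,0,0.74,8,0,0,0,0.74,8,0,0,0,0.74,6,0,0,0],
)

```text
clock: 6.55
tcp_pos: [566.7, -66.7, 29.5]
orientation: [-2.059, -2.373, 0.002]
force: [-1.3, -4.8, 2.0]
grip_width: 65.3
finger_force: 2.9
```

Run:
```python
from h import *
state()
```

```text
t 6.55 bay xy [-27.7 -78.4] z 29.5 twist left 0.003 F bay [-2.  -4.6] 2.0 w 65.29667191362948
```

Run:
```python
from h import *
from workcell import optics
import cv2
s,M,p=state(); print(s['moment'])
im,d=optics.grab_frame("wrist"); np.savez("pics/w4.npz",M=M,p=p,d=d)
im2,_=optics.grab_frame("top")
cv2.imwrite("pics/s4.png",np.vstack([im[:310],cv2.resize(im2[145:225,245:395],(560,290),interpolation=2)]))
```

```text
t 6.55 bay xy [-27.7 -78.4] z 29.5 twist left 0.003 F bay [-2.  -4.6] 2.0 w 65.29667191362948
[-1.21645369  0.24590795  0.04436855]
```

View pics/s4.png

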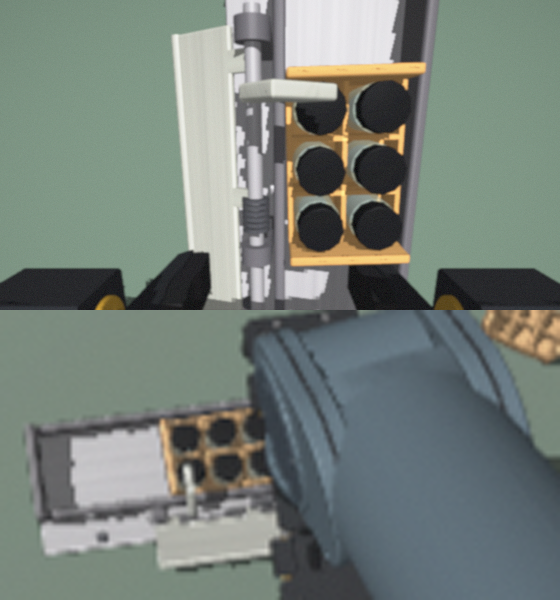

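```bash
cat > th.py <<'E'
from h import *
from workcell import optics
import sys
def theta(f):
    k=optics.calibration("wrist"); w=np.load(f); H=k['hand_eye'];d=w['d']
    v,u=np.mgrid[0:250,170:232]; z=d[0:250,170:232]
    P=np.linalg.inv(k['intrinsics'])@np.vstack([u.ravel(),v.ravel(),np.ones(u.size)])*z.ravel()
    X=(w['M']@(H[:3,:3]@P+H[:3,3:])).T+w['p']; b=np.c_[(X[:,:2]-T)@RB,X[:,2]]
    b=b[(z.ravel()>0)&(b[:,2]>12)&(b[:,2]<60)&(b[:,0]<-50)]
    A_=np.c_[b,np.ones(len(b))][:,[0,1,3]]
    for _ in range(8):
        q=np.linalg.lstsq(A_,b[:,2],rcond=None)[0]; e=abs(A_@q-b[:,2]); k_=e<3*np.median(e)+.3; A_,b=A_[k_],b[k_]
    print(q,'theta',np.arctan(q[0])+.314,len(b),b.min(0),b.max(0))
theta(sys.argv[1])
k=optics.calibration("wrist"); w=np.load(sys.argv[1]); H=k['hand_eye']
R=w['M']@H[:3,:3]; o=w['M']@H[:3,3]+w['p']; c=dict(intrinsics=k['intrinsics'],R=R.T,t=-R.T@o)
for a in sys.argv[2:]:
    x,y,z=map(float,a.split(',')); print(a,((ray(c,(x,y),z)-T)@RB).round(1))
E
python3 th.py pics/w4.npz 289,262,46 408,261,46 288,73,46 423,73,46 410,240,30 250,90,66 336,96,66
```

```text
[6.73917731e-01 1.59802145e-03 7.03329945e+01] theta 0.9070057856197502 9740 [-72.9868572  -72.30120152  20.15390836] [-50.00326235  22.40891577  38.00435277]
289,262,46 [-23.8 -67.9]
408,261,46 [ 25.6 -67.3]
288,73,46 [-25.    5.3]
423,73,46 [23.1  5.4]
410,240,30 [ 32. -64.]
250,90,66 [-37.   -1.8]
336,96,66 [-10.7  -3.5]
```

Request:
send_rows(
  increments=[0.74,4,0.5,0,0,0.74,6,0.5,0,0,0.74,7,0,0,0,0.74,7,0,0,0,0.74,7,0,0,0,0.74,7,0,0,0,0.74,7,0,0,0,0.74,7,0,0,0,0.74,6,0,0,0,0.74,2,0,0,0],
)

```text
clock: 7.9
tcp_pos: [559.2, -7.1, 29.5]
orientation: [-2.058, -2.373, 0.002]
force: [-1.0, -5.6, 3.1]
grip_width: 65.2
finger_force: 3.1
```

```bash
python3 - <<'E'
from h import *
from workcell import optics
import cv2
s,M,p=state()
im,d=optics.grab_frame("wrist"); np.savez("pics/w5.npz",M=M,p=p,d=d)
im2,_=optics.grab_frame("top")
cv2.imwrite("pics/s5.png",np.vstack([im[:310],cv2.resize(im2[145:225,245:395],(560,290),interpolation=2)]))
E
python3 th.py pics/w5.npz
```

```text
t 7.9 bay xy [-26.9 -18.3] z 29.5 twist left 0.003 F bay [-1.8 -5.4] 3.1 w 65.22404458103225
[ 7.07465565e-01 -1.99553510e-04  7.16872340e+01] theta 0.9297188572696655 2750 [-72.48001058 -12.70013422  20.05379916] [-50.00022401  22.60556749  37.27604812]
```

View pics/s5.png

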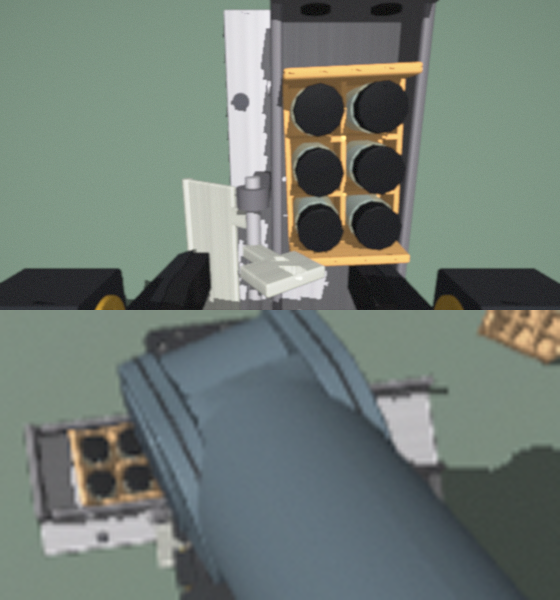

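Request:
send_rows(
  increments=[0.74,2,0,0,0,0.74,3,0,0,0,0.74,3,0,0,0,0.74,3,0,0,0,0.74,3,0,0,0,0.74,2,0,0,0,0.74,1.5,0,0,0,0.74,0.5,0,0,0,0.74,0,0,0,0,0.74,0,0,0,0],
)

```text
clock: 9.25
tcp_pos: [556.8, 10.4, 29.5]
orientation: [-2.059, -2.373, 0.002]
force: [-0.7, -5.0, 2.1]
grip_width: 65.1
finger_force: 2.8
```

```bash
python3 - <<'E'
from h import *
from workcell import optics
import cv2
s,M,p=state()
im,d=optics.grab_frame("wrist"); np.savez("pics/w6.npz",M=M,p=p,d=d)
cv2.imwrite("pics/s6.png",cv2.resize(im[:310,150:450],None,fx=1.9,fy=1.9))
E
python3 th.py pics/w6.npz
```

```text
t 9.25 bay xy [-26.9  -0.7] z 29.5 twist left 0.003 F bay [-1.4 -4.9] 2.1 w 65.05264796939636
[ 7.09205924e-01 -1.10906985e-02  7.18739173e+01] theta 0.9308777526340897 1206 [-72.32027925   5.57428486  19.46384753] [-50.00827582  22.78707504  37.27280215]
```

View pics/s6.png

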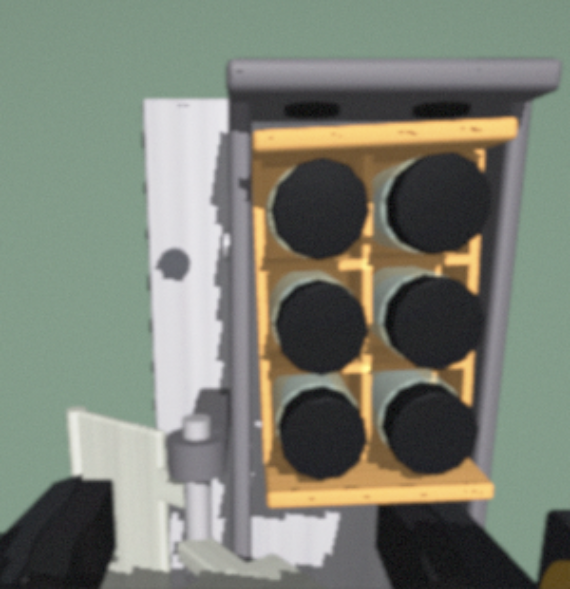

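```bash
python3 th.py pics/w6.npz 350,263,46 355,65,46 355,50,42 355,38,42 189,216,21
```

```text
[ 7.09205924e-01 -1.10906985e-02  7.18739173e+01] theta 0.9308777526340897 1206 [-72.32027925   5.57428486  19.46384753] [-50.00827582  22.78707504  37.27280215]
350,263,46 [2.5 9.4]
355,65,46 [-0.4 85.7]
355,50,42 [ 0.1 91.3]
355,38,42 [-0.2 95.2]
189,216,21 [-70.2  22.1]
```

Request:
send_rows(
  increments=[0.74,-2,0,0,0,0.74,-3,0,0,0,0.74,0,0,-4,0,0.74,0,0,-5,0,0.74,0,0,-5,0,0.74,0,0,-6,0,0.74,0,0,-6,0,0.74,0,0,-6,0,0.74,0,0,-10,0,0.74,0,0,-15,0],
)

```text
clock: 10.55
tcp_pos: [557.6, 6.2, 87.3]
orientation: [-2.058, -2.373, 0.001]
force: [-0.1, -0.1, 0.6]
grip_width: 65.2
finger_force: 0.0
```

Request:
send_rows(
  increments=[0.74,0,0,-20,0,0.74,0,0,-20,0,0.74,0,0,-20,0,0.74,0,0,-20,0,0.74,-25,0,-20,0,0.74,-30,0,0,0,0.74,-30,0,0,0,0.74,-25,0,0,0,0.74,0,0,0,0,0.74,0,0,0,0],
)

```text
clock: 11.8
tcp_pos: [573.4, -101.1, 187.3]
orientation: [-2.057, -2.375, -0.002]
force: [-0.3, -0.2, -0.5]
grip_width: 65.5
finger_force: 0.0
```

Run:
```python
from h import *
from workcell import optics
import cv2
s,M,p=state()
im,d=optics.grab_frame("wrist"); np.savez("pics/w7.npz",M=M,p=p,d=d)
cv2.imwrite("pics/s7.png",cv2.resize(im[:310,130:430],None,fx=1.9,fy=1.9))
```

```text
t 11.8 bay xy [ -25.8 -113.4] z 187.3 twist left 0.005 F bay [-0.3 -0.1] -0.5 w 65.48319738039838
```

View pics/s7.png

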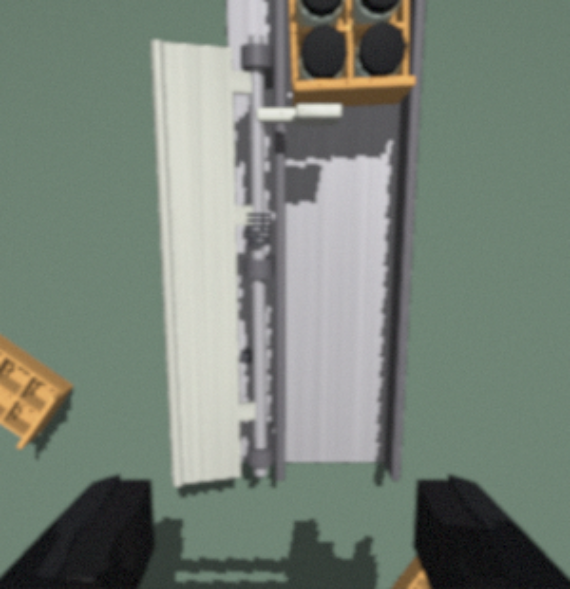

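The gate is shut at (300,112), and the rack's rear plate at (350,85) is wholly past it with a gap. The vials are in their cells and the robot is touching nothing.

```bash
python3 -c "
from workcell import r; print(r.sign_off())"
```

```text
the job is handed in; nothing more can be done
None
```

The rack is in its bay, fully past the gate with about 10 mm between its rear and the gate line; the gate is shut behind it, and I handed the job in at about 12 s on the robot's clock.

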